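Set the work-rest leg to its mark and clamp it

TASK

Set up the work rest: lift its leg up and off the forked hook, lower it into the clamp sleeve of the round-footed stand until the ring mark on the leg is level with the top of the sleeve, and hold it there while you swing the cam lever round to its stop. Finish still gripping the leg at the mark with the lever fully closed: do not let go of it, and leave the hexagon nut, the flanged bush and the spring clamp beside the work where they lie.

Things in the scene. Friction and masses are not known exactly. Their poses are not given: they have to be found in the camera images.
- leg: Sliding leg of the work rest: round steel tube, 22 mm diameter, 140 mm long; lower 8 mm a black cone foot (15 mm at its end). Origin at the centre of its lower end, z up along the tube. A collar (30 mm diameter, 82 to 89 mm above the lower end) rests on the hook's prongs. About 0.28 kg. In the sleeve it is loose: it drops onto the collar if not held, and turns freely about its axis
- leg_top (a point): top end of the leg, on its axis, 140 mm above the lower end. The plain tube between the collar (89 mm) and here, its last 10 mm a rounded black cap, is the place to grip from above, with fingertips a few mm above the collar
- leg_mark (a point): centre, on the tube's axis, of the leg's ring mark: a dark groove 2.5 mm wide round the tube, 70 mm above the lower end, 12 mm below the collar
- hook_stand: Dark plate, square upright and flat steel forked hook. Origin on the worktop below the hung leg's axis. The fork's two prongs (8 mm wide, 25 mm apart inside, top 125 mm above the worktop) run along its x, mouth towards -x; the upright is 88 mm behind (+x), 131 mm high. Prong tips, 22 to 26 mm in front of the leg's axis, turn up 8 mm: lift the leg 20 mm, then take it out towards -x
- rest_stand: Stand of the work rest, heavy, does not move: round grey foot (110 mm) with an upright sleeve, whose bore takes the leg from above with about 2 mm of play all round and is over 83 mm deep. Origin on the worktop on the bore's axis, z up. The clamp collar round the sleeve's top is 45 mm in diameter
- sleeve_top (a point): centre of the sleeve's mouth, on the bore's axis, 105 mm above the worktop; the leg's mark must come level with it
- cam_lever (a joint): 0 open to 0.9 rad closed at its stop, where two pads grip the leg. Turns about the bore's axis, anticlockwise from above as it grows; stays where left (eases 0.05 off the stop); needs 0.1 to 0.4 Nm. A finger gripping the leg just above its collar can push the handle with its flank: turn gripper and leg together (a 22 mm wide finger touches it with its middle about 50 degrees behind)
- lever_top (a point): middle of the top of the lever's upright handle, 34 mm from the bore's axis: a dark vertical blade 18 to 51 mm from the axis (29 to 51 mm below the sleeve's top), 8 mm thick, rising to 50 mm above the sleeve's top. Its direction from the bore's axis shows how the lever stands
- spring_clamp: bystander: red spring clamp lying on its side, 109 x 67 x 24 mm, at the left
- hex_nut: bystander: steel hexagon nut, 30 x 35 x 15 mm, between the two stands
- flanged_bush: bystander: grey flanged bush, 41 mm wide, 33 mm high, at the right

How it is judged:
On the way, in this order (a step that is already met when the one before it is completed fails the run):
1. the leg is lifted clear of the hook, held by the fingers (contact force between the fingers and leg above 1 N and contact force between leg and hook_stand below 0.05 N and horizontal distance between leg and hook_stand above 0.05 m), for 0.1 s.
2. the leg is in the sleeve and held at its mark while the lever is still open (contact force between the fingers and leg above 1 N and horizontal distance between leg_mark and sleeve_top below 0.006 m and z of leg_mark in the frame of sleeve_top between -0.005 and 0.005 m and value of joint cam_lever below 0.3 rad), for 0.1 s.
At the end, for the whole second after the job is handed in: The lever is closed (0.80 rad or more of 0.9), the leg stands in the sleeve with its ring mark within 5 mm of the level of the sleeve's top, at rest, and the fingers still grip it (more than 1 N); lever, leg and stand may be touched (value of joint cam_lever above 0.8 rad and z of leg_mark in the frame of sleeve_top between -0.005 and 0.005 m and horizontal distance between leg_mark and sleeve_top below 0.006 m and angle between leg's own z axis and vertical below 0.1 rad and contact force between the fingers and leg above 1 N and linear speed of leg below 0.02 m/s); the arm keeps its last pose, push and grip.
It fails at once if the lever is worked while the leg is not held at its mark (value of joint cam_lever above 0.4 rad and (contact force between the fingers and leg below 0.3 N or z of leg_mark in the frame of sleeve_top below -0.008 m or z of leg_mark in the frame of sleeve_top above 0.008 m)).
It fails at once if a bystander is disturbed (distance of any of spring_clamp, hex_nut, flanged_bush from where it was at the start of the episode above 0.02 m).
It also fails if it takes over 53 s, if anything falls off the work surface, if the arm or the gripper's body presses on something with over 40 N, if the wrist force passes 120 N, or if a joint passes its speed limit or range.

ROBOT

A 6-joint arm with a two-finger parallel gripper is mounted at the origin on a cart in front of the work surface, level with it; the furniture and walls round the work are solid. World frame = base frame: x ahead of the robot, y to its left, z up, the work surface at z = 0. Lengths are in m, angles in rad, forces in N, time in s.
With the tool pointing down it reaches from about 0.25 to 0.775 m from the base axis. Payload 8.9 kg.
Tool frame: the origin (TCP) lies midway between the tips of the shut fingers; the grasp point (between the pads) lies 19 mm behind it; y points along the fingers, z is the direction in which the jaws open and shut, and the axes are right-handed (so a half turn about y gives the same grasp; the last joint's range is limited). The gripper opens to 85 mm and grips with 20 to 120 N. Pads are 22 mm wide; open, the fingers measure 114 mm over their backs; the gripper's body (76 mm by 85 mm) begins 54 mm behind the grasp point. The pads swing forward as they close: fully open they stand 13 mm farther back than shut.
Start: joints at [1.144, 0.291, -0.153, 1.127, 0, 1.431], TCP at [0.149, 0.503, 0.231] pointing down, gripper open.
Joint ranges: [-2.52, 2.52], [-0.91, 1.74], [-1.3, 1.37], [-1.96, 2.02], [-1.52, 1.47], [-3.14, 3.14]. Speed limits (rad/s): [2.22, 2.22, 2.79, 3.14, 3.14, 3.14].

INTERFACE

Orientations are given as a rotation vector (axis times angle).
In Python, from cell import ctrl, grab_frame, camera_info, job, cut_out, tip_of gives the robot as it stands. The module is installed in compiled form; this text tells all that it offers.
- The arm moves only by the tool move_arm, never from a script. Its argument "motion" is a list of rows, each a list of 7 numbers: the gripper's target within -1 to 1 (fully open at 1, half-way at 0, shut at -1), then the shift along the tool's x, y, z each as a share of 0.15 m, from -1 to 1, then the turn, a rotation vector about the tool's x, y, z each as a share of pi rad, from -1 to 1. A call has exactly 10 rows; each row is the pose to reach, as a shift and turn from the pose commanded when the call began, along the tool's axes at that moment, turning the shorter way round; what a row does not reach only later rows make up. A row lasts 1/12 s, in which the tool goes at most 41.7 mm and 7.16 degrees, less where a joint would pass 70% of its speed; a pose out of reach is approached as far as the arm can. A call with a number of a shift or a turn outside -1 to 1 is refused whole. A call with a gripper value outside its range is refused whole. The fingers move at their own pace and stop on an object; "grip_force" is the grip in N (left out, the last holds). Time passes only in rows, so rows that repeat a pose let the fingers close, or fill a call up. It gives the time, the measured TCP pose, the force and the opening at its end, in the units of the state.
- ctrl.read_state(): the state, without advancing time (a new reading comes with each control period).
- grab_frame(name): name is "scene" or "top"; returns (picture, depth): 480x640x3 uint8, red, green, blue; 480x640 float32, m along the optical axis (not along the pixel's ray), 0 where there is no reading.
- camera_info(name): a dict with "vertical_fov" (degrees; the focal length in pixels is half the picture's height over the tangent of half this angle, whatever the lens; pixels are square), "cx", "cy" (the principal point, pixels), "extrinsics" (4x4, takes a point from camera to world coordinates). Camera axes: x right, y down, z forward; pixel columns grow to the right and rows downward; lengths in m; the calibration is good to about 2 mm. A picture is of the moment at which its call begins. camera_info takes no time and is no camera call.
- job.sign_off(): hands the job in, once; it reports no verdict.
Trained networks look in the newest picture that a camera, given by its name, has taken for a name from the list of things; names that differ only in an ending like _2 or _b are one class to them, and where a whole thing is asked for, a point or a joint stands for the part that bears it (a point fixed in the world has none). Each returns a list of dicts, best first, with "score" (0 to 1); they miss things now and then, are a little off and sometimes report something else, mostly with a low value. They report only what shows in the picture. A call takes as long as a camera call.
- cut_out(camera, thing): "region" (480x640 bool, what is visible of it) and "xy" ([column, row] in pixels, amid what is visible of it).
- tip_of(camera, thing): "xy" ([column, row] in pixels: a listed point, or the origin of a listed thing).
The state is a dict: "t": time; "joint_positions": joint angles; "dq": joint speeds; "joint_torque": joint torques, N m; "position": TCP position; "tcp_rot": TCP orientation; "contact_force": force on the tool from outside, world axes, zero at the start; "torque": the same for the moment, N m; "width": opening from 0.0 (shut) to 1.0 (fully open).
Only numpy, scipy, OpenCV 4.12 (cv2) and the standard library are available. Lean on these libraries where they do the work, as an engineer would, in place of code of your own. Each camera call takes 0.05 s, during which the arm holds its last target. There are 200 camera calls.

## Working session

There is one attempt and no reset: what is moved stays moved. The work goes in short steps, Python scripts to look and compute and a tool call to move; the robot and the scene stay as the last step left them, time stands still between calls to the robot, and variables do not carry over. Pictures are saved under pics/ and viewed, about 8 in all and at most 12, crops included, and the job is handed in when it is done.

Besides the shell and the picture viewer there is one more tool, called by a JSON object that holds its "fn" and its "kwargs", one argument or row to a line. move_arm: Moves the arm, as the interface text tells. Shift numbers are shares of 0.15 m and turn numbers shares of pi rad, none past 1 either way. Its arguments: {"type":"object","properties":{"motion":{"type":"array"},"grip_force":{"type":"number"}},"required":["motion"]}

```bash
mkdir -p pics
cat > h.py <<'E'
import numpy as np, cv2
from scipy.spatial.transform import Rotation as R
from cell import ctrl, grab_frame, camera_info, job, cut_out, tip_of
np.set_printoptions(precision=4,suppress=True)
def cam(n):
    c=camera_info(n); f=240/np.tan(np.radians(c["vertical_fov"])/2); return f,c["cx"],c["cy"],np.array(c["extrinsics"])
def ray(n,xy):
    f,cx,cy,E=cam(n); d=E[:3,:3]@np.array([(xy[0]-cx)/f,(xy[1]-cy)/f,1]); return E[:3,3],d
def at_z(n,xy,z):
    o,d=ray(n,xy); return o+d*(z-o[2])/d[2]
def cloud(n,depth,mask=None):
    f,cx,cy,E=cam(n); v,u=np.nonzero((depth>0)&(True if mask is None else mask)); z=depth[v,u]
    return np.c_[(u-cx)/f*z,(v-cy)/f*z,z]@E[:3,:3].T+E[:3,3]
def proj(n,p):
    f,cx,cy,E=cam(n); q=E[:3,:3].T@(np.array(p)-E[:3,3]); return np.array([f*q[0]/q[2]+cx,f*q[1]/q[2]+cy])
def save(n,im): cv2.imwrite("pics/"+n,im[:,:,::-1])
E
python3 - <<'E'
from h import *
s=ctrl.read_state(); print(s["t"],s["position"],s["tcp_rot"],s["width"]); print(R.from_rotvec(s["tcp_rot"]).as_matrix())
Z={"leg_top":.183,"leg_mark":.113,"sleeve_top":.105,"lever_top":.155,"hook_stand":0,"rest_stand":0,"hex_nut":0,"flanged_bush":0,"spring_clamp":.012}
for n in ("scene","top"):
    im,d=grab_frame(n); save(n+"0.png",im); print(n,cam(n)[3])
    np.save(n+"d.npy",d)
    for t,z in Z.items():
        for r in tip_of(n,t)[:2]: print(n,t,round(r["score"],2),np.round(r["xy"],1),at_z(n,r["xy"],z))
    for t in ("leg","cam_lever","rest_stand","hook_stand","hex_nut","flanged_bush","spring_clamp"):
        for r in cut_out(n,t)[:1]:
            c=cloud(n,d,r["region"]); print(n,t,round(r["score"],2),r["region"].sum(),"med",np.median(c,0) if len(c) else "", "pct",np.percentile(c,[2,98],axis=0) if len(c) else "")
E
```

```text
0.0 [0.1488 0.503  0.2307] [-1.5602  0.2262 -0.2257] 0.997182234840365
[[ 0.9589 -0.0005  0.2838]
 [-0.2838 -0.0012  0.9589]
 [-0.0002 -1.     -0.0013]]
scene [[ 0.8063 -0.3893  0.4454 -0.0218]
 [-0.5914 -0.51    0.6247 -0.5709]
 [-0.016  -0.7671 -0.6414  0.7733]
 [ 0.      0.      0.      1.    ]]
scene leg_top 0.91 [317.2 201.5] [0.4459 0.1273 0.183 ]
scene leg_mark 0.95 [317.9 224.7] [0.4484 0.1321 0.113 ]
scene sleeve_top 0.78 [416.9 307.2] [ 0.457  -0.1866  0.105 ]
scene lever_top 0.93 [394.5 282. ] [ 0.4323 -0.1446  0.155 ]
scene hook_stand 0.97 [320.9 261.8] [0.4483 0.1251 0.    ]
scene rest_stand 0.8 [408.6 343.5] [ 0.4482 -0.1873 -0.    ]
scene hex_nut 0.53 [331.3 306.4] [ 0.3813 -0.0092  0.    ]
scene flanged_bush 0.86 [425.8 422.2] [ 0.3529 -0.3302  0.    ]
scene spring_clamp 0.58 [262.5 218.1] [0.4158 0.3568 0.012 ]
scene leg 0.63 2807 med [ 0.4346 -0.193   0.0312] pct [[ 0.4008 -0.2368  0.0051]
 [ 0.4941 -0.1427  0.1518]]
scene cam_lever 0.67 616 med [ 0.4325 -0.1612  0.11  ] pct [[ 0.4245 -0.2126  0.0771]
 [ 0.4569 -0.1426  0.156 ]]
scene rest_stand 0.91 2878 med [ 0.43
[... 1265 characters left out ...]
ing_clamp 0.81 [186.5 241.9] [0.415  0.3783 0.012 ]
top leg 0.58 127 med [0.4364 0.114  0.1549] pct [[0.4288 0.1017 0.0058]
 [0.4509 0.1288 0.1847]]
top cam_lever 0.71 125 med [0.436  0.1148 0.1489] pct [[0.4288 0.1017 0.0077]
 [0.4488 0.1317 0.1847]]
top rest_stand 0.97 1062 med [ 0.4388 -0.1778  0.0165] pct [[ 0.4009 -0.2345  0.0021]
 [ 0.4979 -0.1357  0.1519]]
top hook_stand 0.22 1102 med [ 0.438  -0.1767  0.0157] pct [[ 0.3982 -0.2349 -0.0011]
 [ 0.4983 -0.1356  0.1519]]
top hex_nut 0.42 42 med [ 0.3819 -0.0059  0.0132] pct [[ 0.367  -0.0232  0.004 ]
 [ 0.3908  0.0032  0.0205]]
top spring_clamp 0.54 394 med [0.4233 0.3784 0.0177] pct [[ 0.3994  0.3246 -0.0038]
 [ 0.4727  0.4261  0.0258]]
```

View pics/scene0.png

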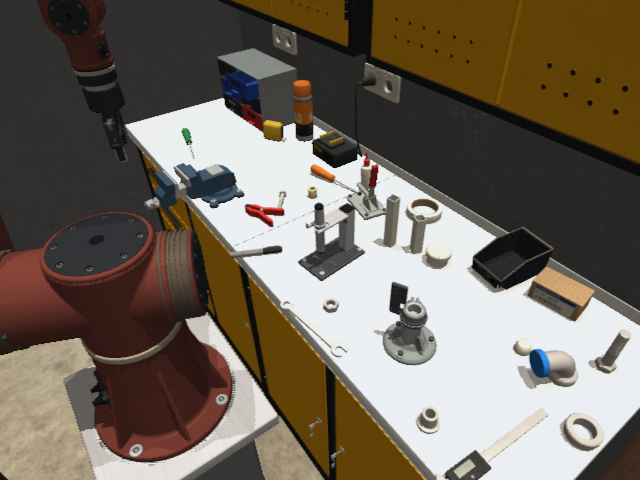

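View pics/top0.png

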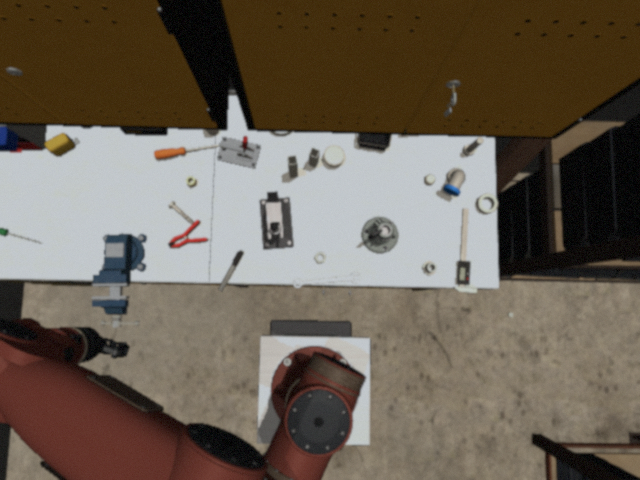

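The leg hangs on the hook stand at scene pixel (318,215). The rest stand is at (410,335) with the lever blade at (398,298), and nut, bush and red clamp are at (331,305), (428,418) and (265,213). Next I refine the axes by fitting circles to the depth clouds.

```bash
cat >> h.py <<'E'
from scipy.optimize import least_squares
def circ(P,r,c0):
    s=least_squares(lambda c:np.hypot(*(P[:,:2]-c).T)-r,c0,loss="soft_l1",f_scale=.002); return s.x,np.median(np.abs(s.fun)),len(P)
def near(P,c,r,z0,z1): return P[(np.hypot(P[:,0]-c[0],P[:,1]-c[1])<r)&(P[:,2]>z0)&(P[:,2]<z1)]
E
python3 - <<'E'
from h import *
C={n:cloud(n,np.load(n+"d.npy")) for n in("scene","top")}
for n,P in C.items():
    L=np.array([.447,.126]); S=np.array([.45,-.188])
    for a,b in((.135,.17),(.09,.12),(.14,.19)):
        Q=near(P,L,.025,a,b); print(n,"leg",a,b,circ(Q,.011,L) if len(Q)>5 else len(Q))
    Q=near(P,L,.025,.178,.19); print("top cap",np.median(Q,0) if len(Q) else 0,len(Q))
    Q=near(P,S,.035,.088,.103); print(n,"sleeve collar",circ(Q,.0225,S))
    Q=near(P,S,.035,.102,.109); print(n,"sleeve rim mean", (Q[:,:2].min(0)+Q[:,:2].max(0))/2,len(Q), Q[:,:2].min(0),Q[:,:2].max(0))
    Q=near(P,S,.07,.12,.17); print(n,"lever",np.median(Q,0),len(Q),np.percentile(Q,[2,98],axis=0))
    Q=near(P,S,.07,.148,.16); print(n,"lever topz",np.median(Q,0),len(Q))
    Q=near(P,L+[.0,0],.13,.127,.137); Q=Q[np.hypot(*(Q[:,:2]-L).T)>.05]; print(n,"upright",np.median(Q,0) if len(Q) else 0,len(Q),np.percentile(Q,[2,98],axis=0) if len(Q) else 0)
im=cv2.imread("pics/scene0.png")
cv2.imwrite("pics/crop1.png",cv2.resize(im[190:370,270:450],(800,800//1*1))[:] if 0 else np.hstack([cv2.resize(im[190:280,280:370],(400,400),interpolation=cv2.INTER_CUBIC),cv2.resize(im[270:370,360:460],(400,400),interpolation=cv2.INTER_CUBIC)]))
E
```

```text
scene leg 0.135 0.17 (array([0.4426, 0.1165]), np.float64(0.0006678300143911544), 123)
scene leg 0.09 0.12 (array([0.443 , 0.1164]), np.float64(0.0007871225923217502), 55)
scene leg 0.14 0.19 (array([0.434 , 0.1013]), np.float64(0.00331011802842334), 187)
top cap [0.4398 0.1125 0.1829] 51
scene sleeve collar (array([ 0.4485, -0.1868]), np.float64(0.002632748501341313), 311)
scene sleeve rim mean [ 0.4494 -0.1836] 257 [ 0.4277 -0.2095] [ 0.4711 -0.1578]
scene lever [ 0.4336 -0.1581  0.1412] 262 [[ 0.4262 -0.1715  0.1206]
 [ 0.4422 -0.1439  0.1563]]
scene lever topz [ 0.4345 -0.1576  0.1539] 88
scene upright [0.5257 0.1225 0.1314] 127 [[0.5008 0.1077 0.1271]
 [0.5434 0.14   0.1341]]
top leg 0.135 0.17 (array([0.4261, 0.1055]), np.float64(0.002492370631222181), 17)
top leg 0.09 0.12 4
top leg 0.14 0.19 (array([0.4423, 0.1161]), np.float64(0.0020565226933056853), 75)
top cap [0.4416 0.1151 0.1813] 45
top sleeve collar (array([ 0.4515, -0.183 ]), np.float64(0.0041694440934791546), 122)
top sleeve rim mean [ 0.4519 -0.1853] 97 [ 0.4295 -0.2087] [ 0.4742 -0.1618]
top lever [ 0.4335 -0.1548  0.1519] 47 [[ 0.4264 -0.1702  0.1255]
 [ 0.4423 -0.1413  0.161 ]]
top lever topz [ 0.4355 -0.1541  0.153 ] 31
top upright [0.5285 0.1252 0.1304] 113 [[0.4989 0.1038 0.1271]
 [0.5433 0.1395 0.1354]]
```

View pics/crop1.png

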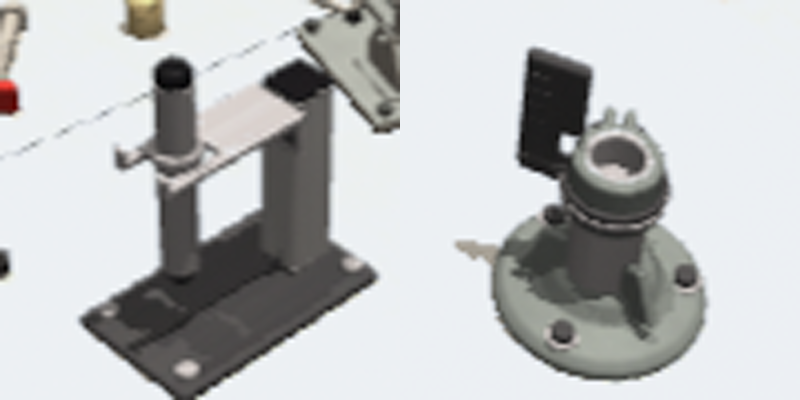

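The crop shows the leg cap at about (319,206) and the sleeve mouth at about (415,308), with the blade behind and left of it. Fits so far:
- Leg axis: about (0.4425, 0.1165).
- Sleeve: about (0.450, -0.186).
- Lever: about 112°, with the hook mouth towards -x.

I start the approach now.

{"fn": "move_arm", "kwargs": {
  "motion": [
    [1,0.09,0,-0.06,0,-0.01,0],
    [1,0.18,0,-0.13,0,-0.02,0],
    [1,0.28,0,-0.2,0,-0.03,0],
    [1,0.38,0,-0.28,0,-0.04,0],
    [1,0.48,0,-0.35,0,-0.05,0],
    [1,0.58,0,-0.42,0,-0.06,0],
    [1,0.68,0,-0.5,0,-0.07,0],
    [1,0.78,0,-0.57,0,-0.08,0],
    [1,0.87,0,-0.64,0,-0.092,0],
    [1,0.87,0,-0.64,0,-0.092,0]
  ],
  "grip_force": 100
}}

```text
t: 2.53
position: [0.2481, 0.3726, 0.2314]
tcp_rot: [-1.571, -0.001, 0.001]
contact_force: [0.1, -0.3, 0.2]
width: 0.999
```

{"fn": "move_arm", "kwargs": {
  "motion": [
    [1,0.07,0,-0.09,0,0,0],
    [1,0.14,0,-0.18,0,0,0],
    [1,0.21,0,-0.28,0,0,0],
    [1,0.29,0,-0.38,0,0,0],
    [1,0.36,0,-0.48,0,0,0],
    [1,0.44,0,-0.58,0,0,0],
    [1,0.51,0,-0.68,0,0,0],
    [1,0.58,0,-0.77,0,0,0],
    [1,0.65,0,-0.86,0,0,0],
    [1,0.65,0,-0.86,0,0,0]
  ]
}}

```text
t: 3.37
position: [0.3459, 0.2444, 0.2314]
tcp_rot: [-1.571, 0.0, -0.002]
contact_force: [0.1, -1.1, 0.1]
width: 1.003
```

{"fn": "move_arm", "kwargs": {
  "motion": [
    [1,0.07,0,-0.09,0,0,0],
    [1,0.14,0,-0.18,0,0,0],
    [1,0.21,0,-0.28,0,0,0],
    [1,0.29,0,-0.38,0,0,0],
    [1,0.36,0,-0.48,0,0,0],
    [1,0.44,0,-0.58,0,0,0],
    [1,0.51,0,-0.68,0,0,0],
    [1,0.58,0,-0.77,0,0,0],
    [1,0.65,0,-0.86,0,0,0],
    [1,0.65,0,-0.86,0,0,0]
  ]
}}

```text
t: 4.2
position: [0.4438, 0.1157, 0.2313]
tcp_rot: [-1.571, 0.0, -0.001]
contact_force: [0.2, -1.0, -0.8]
width: 0.997
```

Run:
```python
from h import *
im,d=grab_frame("scene"); P=cloud("scene",d); L=np.array([.4425,.1165])
for a,b in((.135,.17),(.05,.12)):
    Q=near(P,L,.02,a,b); print(circ(Q,.011,L))
for p in([.4438,.1157,.2313],[.4438,.1157,.183],[.4425,.1165,.113]):print(proj("scene",p))
cv2.imwrite("pics/c2.png",cv2.resize(im[150:280,250:400,::-1],None,fx=4.5,fy=4.5,interpolation=cv2.INTER_CUBIC))
```

```text
(array([0.4427, 0.1161]), np.float64(0.000608917966175156), 123)
(array([0.443 , 0.1165]), np.float64(0.0007767479097290269), 174)
[318.7857 185.8939]
[319.4462 204.2324]
[319.6775 228.9487]
```

View pics/c2.png

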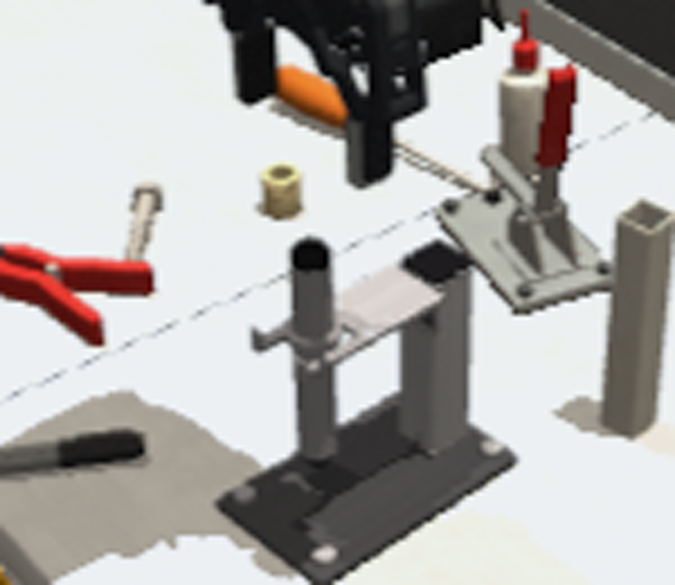

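The finger tips are at crop (255,100) and (370,180), so their midpoint at column 312 sits over the leg at (311,255). I descend and grip.

{"fn": "move_arm", "kwargs": {
  "motion": [
    [1,0,0.06,0,0,0,0],
    [1,0,0.13,0,0,0,0],
    [1,0,0.2,0,0,0,0],
    [1,0,0.28,0,0,0,0],
    [1,0,0.36,0,0,0,0],
    [1,0,0.44,0,0,0,0],
    [1,0,0.51,0,0,0,0],
    [1,0,0.58,0,0,0,0],
    [1,-0.007,0.635,0.003,0,0,0],
    [1,-0.007,0.635,0.003,0,0,0]
  ]
}}

```text
t: 5.08
position: [0.4392, 0.1178, 0.1343]
tcp_rot: [-1.571, 0.001, 0.004]
contact_force: [-0.0, 0.0, 0.7]
width: 1.001
```

{"fn": "move_arm", "kwargs": {
  "motion": [
    [-1,0,0,0,0,0,0],
    [-1,0,0,0,0,0,0],
    [-1,0,0,0,0,0,0],
    [-1,0,0,0,0,0,0],
    [-1,0,0,0,0,0,0],
    [-1,0,0,0,0,0,0],
    [-1,0,0,0,0,0,0],
    [-1,0,0,0,0,0,0],
    [-1,0,0,0,0,0,0],
    [-1,0,0,0,0,0,0]
  ]
}}

```text
t: 5.92
position: [0.4415, 0.1171, 0.1366]
tcp_rot: [-1.571, -0.002, 0.0]
contact_force: [-1.9, 0.8, 5.6]
width: 0.237
```

{"fn": "move_arm", "kwargs": {
  "motion": [
    [-1,0,-0.02,0,0,0,0],
    [-1,0,-0.05,0,0,0,0],
    [-1,0,-0.08,0,0,0,0],
    [-1,0,-0.11,0,0,0,0],
    [-1,0,-0.14,0,0,0,0],
    [-1,0,-0.17,0,0,0,0],
    [-1,0,-0.2,0,0,0,0],
    [-1,0,-0.22,0,0,0,0],
    [-1,0,-0.22,0,0,0,0],
    [-1,0,-0.22,0,0,0,0]
  ]
}}

```text
t: 6.75
position: [0.4413, 0.117, 0.1692]
tcp_rot: [-1.571, -0.001, 0.001]
contact_force: [0.2, -0.2, -3.1]
width: 0.235
```

Run:
```python
from h import *
im,d=grab_frame("scene")
s=ctrl.read_state(); print(s["position"],s["tcp_rot"],s["width"],s["contact_force"])
cv2.imwrite("pics/c3.png",cv2.resize(im[150:280,250:400,::-1],None,fx=4,fy=4,interpolation=cv2.INTER_CUBIC))
```

```text
[0.4411 0.117  0.169 ] [-1.5708 -0.0009  0.001 ] 0.2310574184134625 [ 0.1745 -0.8737 -2.787 ]
```

View pics/c3.png

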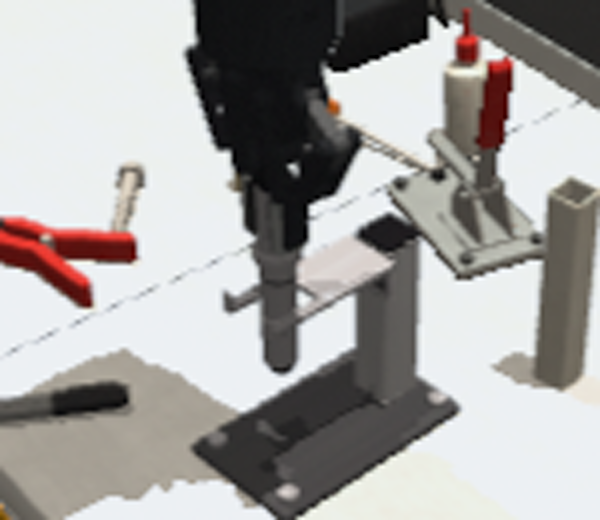

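Leg is off its seat (load about 2.8 N matches 0.28 kg). I lift it straight up past the prongs, then move over towards the stand.

{"fn": "move_arm", "kwargs": {
  "motion": [
    [-1,0,-0.06,0,0,0,0],
    [-1,0,-0.14,0,0,0,0],
    [-1,0,-0.22,0,0,0,0],
    [-1,0,-0.3,0,0,0,0],
    [-1,0,-0.38,0,0,0,0],
    [-1,0,-0.46,0,0,0,0],
    [-1,0,-0.54,0,0,0,0],
    [-1,0,-0.62,0,0,0,0],
    [-1,0,-0.7,0,0,0,0],
    [-1,0,-0.7,0,0,0,0]
  ]
}}

```text
t: 7.63
position: [0.4421, 0.1171, 0.2764]
tcp_rot: [-1.57, -0.004, -0.002]
contact_force: [-0.1, 0.7, -2.7]
width: 0.232
```

{"fn": "move_arm", "kwargs": {
  "motion": [
    [-1,0,0,-0.06,0,0,0],
    [-1,0,0,-0.17,0,0,0],
    [-1,0,0,-0.29,0,0,0],
    [-1,0,0,-0.41,0,0,0],
    [-1,0,0,-0.53,0,0,0],
    [-1,0.01,0,-0.65,0,0,0],
    [-1,0.02,0,-0.77,0,0,0],
    [-1,0.03,0,-0.88,0,0,0],
    [-1,0.03,0,-0.97,0,0,0],
    [-1,0.03,0,-1,0,0,0]
  ]
}}

```text
t: 8.47
position: [0.4453, -0.0349, 0.2732]
tcp_rot: [-1.571, 0.001, 0.001]
contact_force: [0.8, -0.3, -3.9]
width: 0.233
```

{"fn": "move_arm", "kwargs": {
  "motion": [
    [-1,0,0,-0.06,0,0.015,0],
    [-1,0,0,-0.17,0,0.05,0],
    [-1,0,0,-0.29,0,0.085,0],
    [-1,0,0,-0.41,0,0.12,0],
    [-1,0,0,-0.53,0,0.155,0],
    [-1,0.01,0,-0.65,0,0.19,0],
    [-1,0.02,0,-0.77,0,0.225,0],
    [-1,0.03,0,-0.88,0,0.26,0],
    [-1,0.03,0,-0.97,0,0.285,0],
    [-1,0.03,0,-1,0,0.294,0]
  ]
}}

```text
t: 9.3
position: [0.4502, -0.1844, 0.2733]
tcp_rot: [-1.447, 0.724, -0.723]
contact_force: [-0.4, -0.1, -3.6]
width: 0.232
```

Run:
```python
from h import *
s=ctrl.read_state(); p=s["position"];print(s["t"],p,s["tcp_rot"],s["width"],s["contact_force"]); M=R.from_rotvec(s["tcp_rot"]).as_matrix();print(M)
b=p[2]-.0936
for n in("scene","top"):
    im,d=grab_frame(n); P=cloud(n,d); c=p[:2]
    for a,e in((b+.01,b+.06),(b+.03,b+.075)):
        Q=near(P,c,.025,a,e); print(n,"leg",circ(Q,.011,c) if len(Q)>5 else len(Q))
    S=np.array([.45,-.186])
    Q=near(P,S,.0265,.102,.109)
    if len(Q)>10: print(n,"rim",Q[:,:2].min(0),Q[:,:2].max(0),len(Q))
    Q=near(P,S,.026,.08,.098); print(n,"collar",circ(Q,.0225,S))
    for t,z in(("sleeve_top",.105),("leg_mark",b+.07),("lever_top",.155),("leg",b)):
        for r in tip_of(n,t)[:1]: print(n,t,round(r["score"],2),r["xy"],at_z(n,r["xy"],z))
    if n=="scene": cv2.imwrite("pics/c4.png",cv2.resize(im[220:380,320:480,::-1],(600,600),interpolation=cv2.INTER_CUBIC))
```

```text
9.3 [ 0.4502 -0.1844  0.2733] [-1.4472  0.7244 -0.723 ] 0.23226259065508978 [-0.4345 -0.1146 -3.649 ]
[[ 0.5998 -0.0009  0.8002]
 [-0.8002  0.0001  0.5998]
 [-0.0006 -1.     -0.0007]]
scene leg (array([ 0.4514, -0.1856]), np.float64(0.0005156141508577414), 266)
scene leg (array([ 0.4514, -0.1857]), np.float64(0.0004865964813651749), 248)
scene rim [ 0.4278 -0.2094] [ 0.4701 -0.1659] 241
scene collar (array([ 0.4471, -0.1882]), np.float64(0.003361607327726626), 231)
scene sleeve_top 0.76 [417.4, 307.9] [ 0.4565 -0.1885  0.105 ]
scene leg_mark 0.69 [422.6, 251.4] [ 0.4514 -0.1843  0.2497]
scene lever_top 0.85 [395.2, 285.4] [ 0.4273 -0.152   0.155 ]
scene leg 0.86 [418.2, 281.5] [ 0.4492 -0.1866  0.1797]
top leg 0
top leg 0
top collar (array([ 0.45 , -0.186]), np.float64(nan), 0)
top sleeve_top 0.59 [386.0, 231.1] [ 0.446  -0.1892  0.105 ]
  return _methods._mean(a, axis=axis, dtype=dtype,
  ret = ret.dtype.type(ret / rcount)
```

View pics/c4.png

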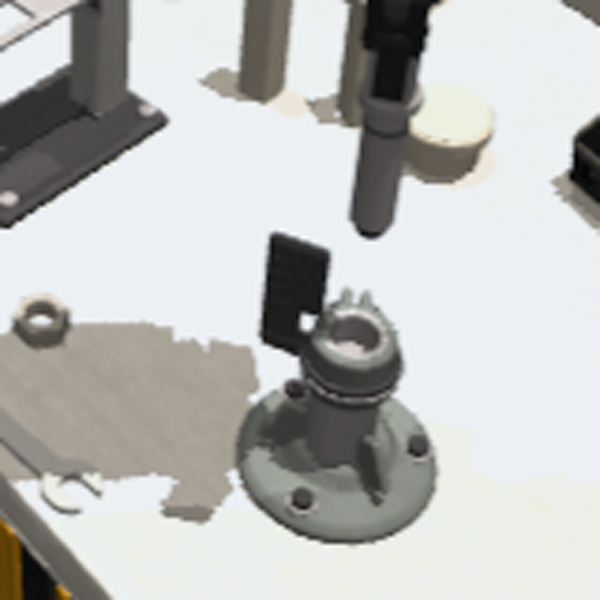

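Held leg at crop (372,235) hangs behind the mouth at crop (354,331); blade clear. I fit mouth and foot in image space for the relative offset.

Run:
```python
from h import *
th=np.linspace(0,2*np.pi,72,endpoint=False)
def ring(n,c,r,z): return np.array([proj(n,[c[0]+r*np.cos(t),c[1]+r*np.sin(t),z]) for t in th])
for n in("scene","top"):
    im=cv2.imread("pics/%s0.png"%n); d=np.load(n+"d.npy"); P=cloud(n,d)
    S=np.array([.45,-.186])
    A=near(P,S,.07,.004,.03); 
    # foot: outermost point per angle, low z
    ang=np.arctan2(A[:,1]-S[1],A[:,0]-S[0]); rr=np.hypot(*(A[:,:2]-S).T); k=((ang+np.pi)//(np.pi/18)).astype(int)
    O=np.array([A[k==i][np.argmax(rr[k==i])] for i in range(36) if (k==i).any()])
    f=least_squares(lambda q:np.hypot(O[:,0]-q[0],O[:,1]-q[1])-q[2],[*S,.055],loss="soft_l1",f_scale=.002); print(n,"foot",f.x,len(O))
    # image-gradient fit: foot edge ring (z~0) & mouth ring by max gradient alignment
    g=cv2.GaussianBlur(cv2.cvtColor(im,cv2.COLOR_BGR2GRAY).astype(np.float32),(0,0),.8)
    samp=lambda X:cv2.remap(g,X[:,0].astype(np.float32).reshape(1,-1),X[:,1].astype(np.float32).reshape(1,-1),cv2.INTER_LINEAR)[0]
    for name,r,z,dr in(("foot",.055,0.0,.004),("foot6",.055,.006,.004),("bore",.013,.105,.003)):
        best=[]
        for dx in np.arange(-.01,.0101,.001):
            for dy in np.arange(-.01,.0101,.001):
                c=S+[dx,dy]; v=samp(ring(n,c,r+dr,z))-samp(ring(n,c,r-dr,z)); best.append((np.mean(np.clip(v,-60,60)),*c))
        print(n,name,np.array(sorted(best)[-3:]))
    if n=="scene":
        for c,col in((S,(0,0,255)),((.4514,-.1857),(0,255,0))):
            print("mouth centre px",c,proj(n,[*c,.105]))
print("px414.4,308.3",at_z("scene",[414.4,308.3],.105))
```

```text
scene foot [ 0.4488 -0.1897  0.0549] 31Traceback (most recent call last):
  File "<stdin>", line 19, in <module>
  File "<stdin>", line 3, in ring
  File "h.py", line 15, in proj
    f,cx,cy,E=cam(n); q=E[:3,:3].T@(np.array(p)-E[:3,3]); return np.array([f*q[0]/q[2]+cx,f*q[1]/q[2]+cy])
              ~~~^^^
  File "h.py", line 6, in cam
    c=camera_info(n); f=240/np.tan(np.radians(c["vertical_fov"])/2); return f,c["cx"],c["cy"],np.array(c["extrinsics"])
ValueError: time passes only in moves, steps and waits
```

```bash
sed -i 's/^def cam(n)/import functools\n@functools.cache\ndef cam(n)/' h.py
python3 - <<'E'
from h import *
th=np.linspace(0,2*np.pi,72,endpoint=False)
def ring(n,c,r,z):
    f,cx,cy,E=cam(n); p=np.c_[c[0]+r*np.cos(th),c[1]+r*np.sin(th),0*th+z]; q=(p-E[:3,3])@E[:3,:3]; return np.c_[f*q[:,0]/q[:,2]+cx,f*q[:,1]/q[:,2]+cy]
S=np.array([.45,-.186])
for n in("scene","top"):
    im=cv2.imread("pics/%s0.png"%n); P=cloud(n,np.load(n+"d.npy"))
    A=near(P,S,.07,.004,.03)
    ang=np.arctan2(A[:,1]-S[1],A[:,0]-S[0]); rr=np.hypot(*(A[:,:2]-S).T); k=((ang+np.pi)//(np.pi/18)).astype(int)
    O=np.array([A[k==i][np.argmax(rr[k==i])] for i in range(36) if (k==i).any()])
    f=least_squares(lambda q:np.hypot(O[:,0]-q[0],O[:,1]-q[1])-q[2],[*S,.055],loss="soft_l1",f_scale=.002); print(n,"foot",f.x,len(O))
    g=cv2.GaussianBlur(cv2.cvtColor(im,cv2.COLOR_BGR2GRAY).astype(np.float32),(0,0),.8)
    samp=lambda X:cv2.remap(g,X[:,0].astype(np.float32).reshape(1,-1),X[:,1].astype(np.float32).reshape(1,-1),cv2.INTER_LINEAR)[0]
    for name,r,z,dr in(("foot",.055,0.0,.004),("foot6",.055,.006,.004),("bore",.013,.105,.003)):
        best=[]
        for dx in np.arange(-.01,.0101,.001):
            for dy in np.arange(-.01,.0101,.001):
                c=S+[dx,dy]; v=samp(ring(n,c,r+dr,z))-samp(ring(n,c,r-dr,z)); best.append((np.mean(np.clip(v,-60,60)),*c))
        print(n,name,np.array(sorted(best)[-3:]))
print("leg below px",proj("scene",[.4514,-.1857,.105]),"mouth by eye",at_z("scene",[414.4,308.3],.105))
im=cv2.imread("pics/scene0.png")[270:360,370:460]; im=cv2.resize(im,None,fx=6,fy=6,interpolation=cv2.INTER_CUBIC)
for c,r,z,col in((S,.013,.105,(0,0,255)),(S,.055,0,(0,255,0))):
    cv2.polylines(im,[((ring("scene",c,r,z)-[370,270]+.5)*6).astype(int)],True,col,1)
cv2.imwrite("pics/c5.png",im)
E
```

```text
scene foot [ 0.4488 -0.1897  0.0549] 31
scene foot [[49.9055  0.453  -0.183 ]
 [49.9964  0.452  -0.184 ]
 [50.2088  0.452  -0.183 ]]
scene foot6 [[50.1878  0.449  -0.187 ]
 [50.3354  0.448  -0.186 ]
 [50.3834  0.449  -0.186 ]]
scene bore [[51.1313  0.452  -0.187 ]
 [51.6123  0.451  -0.186 ]
 [52.5485  0.452  -0.186 ]]
top foot [ 0.4464 -0.1864  0.0636] 36
top foot [[54.973   0.451  -0.186 ]
 [55.1833  0.45   -0.187 ]
 [55.4333  0.451  -0.187 ]]
top foot6 [[55.3216  0.45   -0.185 ]
 [55.3587  0.449  -0.186 ]
 [55.7669  0.45   -0.186 ]]
top bore [[10.9291  0.459  -0.196 ]
 [11.0585  0.46   -0.195 ]
 [13.6529  0.46   -0.196 ]]
leg below px [414.4502 308.2535] mouth by eye [ 0.4512 -0.1857  0.105 ]
```

View pics/c5.png

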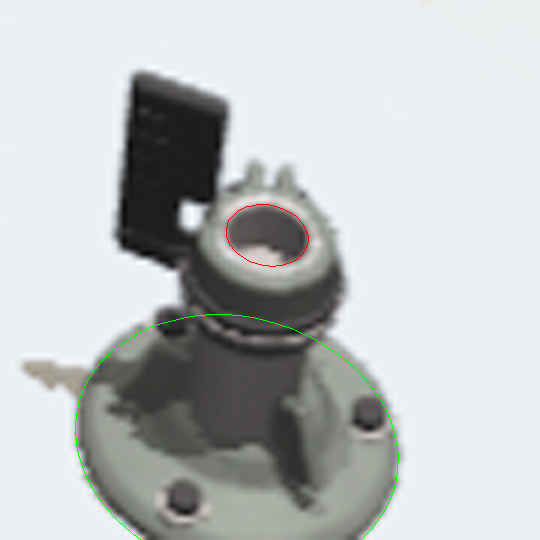

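The red bore ring (centre 0.450, -0.186) nearly matches the mouth at crop (268,235). By eye the mouth is at (0.4512, -0.1857) and the leg's camera fit is (0.4514, -0.1857), so they are aligned within about 1 mm. I insert in two stages.

{"fn": "move_arm", "kwargs": {
  "motion": [
    [-1,0,0.06,0,0,0,0],
    [-1,0,0.13,0,0,0,0],
    [-1,0,0.21,0,0,0,0],
    [-1,0,0.29,0,0,0,0],
    [-1,0,0.37,0,0,0,0],
    [-1,0,0.43,0,0,0,0],
    [-1,0,0.48,0,0,0,0],
    [-1,0,0.53,0,0,0,0],
    [-1,0,0.57,0,0,0,0],
    [-1,0,0.6,0,0,0,0]
  ]
}}

```text
t: 10.63
position: [0.4505, -0.1836, 0.1837]
tcp_rot: [-1.45, 0.72, -0.72]
contact_force: [-0.5, -2.9, -0.8]
width: 0.234
```

{"fn": "move_arm", "kwargs": {
  "motion": [
    [-1,0.008,0,-0.006,0,0,0],
    [-1,0.008,0.03,-0.006,0,0,0],
    [-1,0.008,0.07,-0.006,0,0,0],
    [-1,0.008,0.12,-0.006,0,0,0],
    [-1,0.008,0.17,-0.006,0,0,0],
    [-1,0.008,0.21,-0.006,0,0,0],
    [-1,0.008,0.25,-0.006,0,0,0],
    [-1,0.008,0.28,-0.006,0,0,0],
    [-1,0.008,0.3,-0.006,0,0,0],
    [-1,0.008,0.3,-0.006,0,0,0]
  ]
}}

```text
t: 11.47
position: [0.4502, -0.1843, 0.1384]
tcp_rot: [-1.448, 0.721, -0.719]
contact_force: [0.4, -0.0, -2.4]
width: 0.232
```

{"fn": "move_arm", "kwargs": {
  "motion": [
    [-1,0,0.01,0,0,0,0],
    [-1,0,0.02,0,0,0,0],
    [-1,0,0.035,0,0,0,0],
    [-1,0,0.05,0,0,0,0],
    [-1,0,0.06,0,0,0,0],
    [-1,0,0.063,0,0,0,0],
    [-1,0,0.063,0,0,0,0],
    [-1,0,0.063,0,0,0,0],
    [-1,0,0.063,0,0,0,0],
    [-1,0,0.063,0,0,0,0]
  ]
}}

```text
t: 12.3
position: [0.4506, -0.1845, 0.1297]
tcp_rot: [-1.448, 0.72, -0.72]
contact_force: [0.2, -0.0, -3.0]
width: 0.234
```

Run:
```python
from h import *
im,d=grab_frame("scene")
s=ctrl.read_state(); print(s["t"],s["position"],s["contact_force"])
for t,z in(("leg_mark",.105),("sleeve_top",.105),("lever_top",.155)):
    for r in tip_of("scene",t)[:1]: print(t,round(r["score"],2),r["xy"],at_z("scene",r["xy"],z))
P=cloud("scene",d); Q=near(P,[.451,-.186],.07,.125,.153); print(len(Q))
for z in(.105,.117,.124): print(z,proj("scene",[.4512,-.1857,z]))
cv2.imwrite("pics/c6.png",cv2.resize(im[250:350,370:470,::-1],(600,600),interpolation=cv2.INTER_CUBIC))
```

```text
12.35 [ 0.4506 -0.1845  0.1297] [ 0.2543  0.7473 -3.2393]
leg_mark 0.48 [412.1, 308.4] [ 0.4475 -0.1833  0.105 ]
sleeve_top 0.73 [416.2, 308.2] [ 0.4542 -0.1876  0.105 ]
lever_top 0.62 [396.7, 286.6] [ 0.4274 -0.156   0.155 ]
275
0.105 [414.375  308.3009]
0.117 [415.0276 304.0797]
0.124 [415.4136 301.5828]
```

View pics/c6.png

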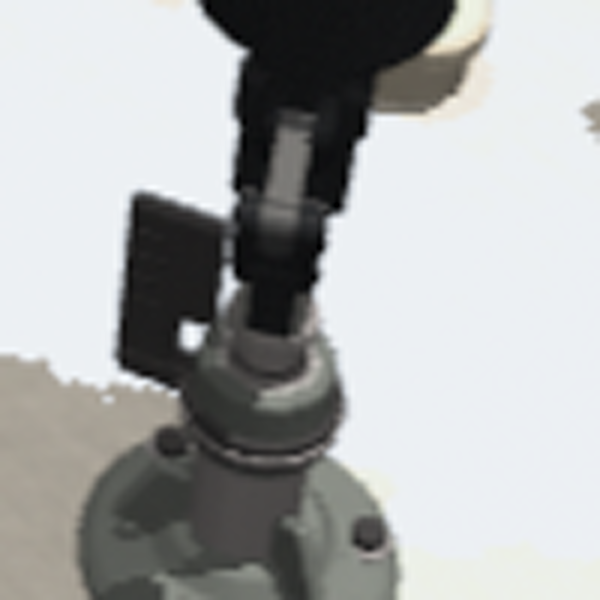

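Run:
```python
from h import *
o=np.array([370,250]); S=np.array([.4512,-.1857]); E=cam("scene")[3]; u=E[:2,3]-S; u/=np.hypot(*u); w=np.array([-u[1],u[0]])
f=lambda p,z:(proj("scene",[*p,z])-o+.5)*6
for nm,r,z in(("rim",.013,.105),("tube@.105",.011,.105),("collar bottom",.015,.117),("collar top",.015,.124)):
    print(nm,"front",f(S+r*u,z),"sides",f(S+r*w,z),f(S-r*w,z))
P=None
for a in(100,105,110,115,120):
    t=np.radians(a); d=np.array([np.cos(t),np.sin(t)]); print(a,f(S+.018*d,.155),f(S+.051*d,.155))
im=cv2.imread("pics/c6.png"); print(im[290:400:4,272].mean(1).astype(int)); print(im[270:400:4,232].mean(1).astype(int)); print(im[270:400:4,312].mean(1).astype(int))
```

```text
rim front [264.5928 382.9318] sides [310.1431 360.1278] [228.6016 345.5267]
tube@.105 front [265.316  378.2537] sides [303.8358 358.9984] [234.8393 346.6436]
collar bottom front [267.7848 362.2836] sides [320.8032 335.9173] [225.859 319.098]
collar top front [270.1026 347.2903] sides [323.3747 320.9267] [227.9229 304.1255]
100 [238.4496 215.7813] [153.9476 165.2378]
105 [235.6367 218.5356] [145.8792 172.7507]
110 [233.1977 221.4897] [138.8016 180.8394]
115 [231.152  224.6225] [132.7736 189.4523]
120 [229.5161 227.9113] [127.8488 198.5335]
[ 19  19  19  20  19  18  18  19  19  18  19  42  77  84  78  74  72  72
  73  77  64  41  52  77  94 143 166 141]
[130 157 179 220 233 203 172 135 107  81  69  70  68  67  69  82  87  78
  71  64  58  52  53  59  69  75  72  68  63  63  64  63  60]
[ 24  10   0  40  94 123 142 145 138 141 143 141 155 165 160 151 129 105
 110 133 151 150 154 170 165 162 169 171 161 144 138 131 118]
```

The lever reads about 113°, and the collar edge in the picture agrees with the mark being at the sleeve top (within about 1 mm). I lower it the last 1 mm and begin the swing.

{"fn": "move_arm", "kwargs": {
  "motion": [
    [-1,0,0.006,0,0,0,0],
    [-1,0,0.006,0,0,0,0],
    [-1,0,0.006,0,0,-0.02,0],
    [-1,0,0.006,0,0,-0.05,0],
    [-1,0,0.006,0,0,-0.08,0],
    [-1,0,0.006,0,0,-0.11,0],
    [-1,0,0.006,0,0,-0.14,0],
    [-1,0,0.006,0,0,-0.17,0],
    [-1,0,0.006,0,0,-0.2,0],
    [-1,0,0.006,0,0,-0.22,0]
  ]
}}

```text
t: 13.33
position: [0.4513, -0.1851, 0.129]
tcp_rot: [-1.565, 0.177, -0.179]
contact_force: [2.2, -1.2, -3.7]
width: 0.23
```

Run:
```python
from h import *
s=ctrl.read_state(); z=R.from_rotvec(s["tcp_rot"]).as_matrix()[:,2]; print(s["t"],s["position"],s["contact_force"],s["torque"],"yaw",np.degrees(np.arctan2(z[1],z[0])),s["width"])
```

```text
13.3333 [ 0.4513 -0.1851  0.129 ] [ 2.1544 -1.2083 -3.6662] [-0.4645 -0.3775 -0.2351] yaw 77.02364498967728 0.22957308855132877
```

{"fn": "move_arm", "kwargs": {
  "motion": [
    [-1,0,0,0,0,-0.025,0],
    [-1,0,0,0,0,-0.05,0],
    [-1,0,0,0,0,-0.075,0],
    [-1,0,0,0,0,-0.1,0],
    [-1,0,0,0,0,-0.125,0],
    [-1,0,0,0,0,-0.145,0],
    [-1,0,0,0,0,-0.165,0],
    [-1,0,0,0,0,-0.18,0],
    [-1,0,0,0,0,-0.19,0],
    [-1,0,0,0,0,-0.19,0]
  ]
}}

```text
t: 14.17
position: [0.451, -0.1847, 0.1289]
tcp_rot: [-1.552, -0.289, 0.287]
contact_force: [0.8, 0.3, -1.5]
width: 0.234
```

```bash
cat > st.py <<'E'
from h import *
s=ctrl.read_state(); z=R.from_rotvec(s["tcp_rot"]).as_matrix()[:,2]; print(s["t"],s["position"],s["contact_force"],s["torque"],"yaw",np.degrees(np.arctan2(z[1],z[0])),s["width"])
E
python3 st.py
```

```text
14.1667 [ 0.451  -0.1847  0.1289] [ 0.7876  0.2688 -1.5478] [-0.1644 -0.1198 -0.1504] yaw 111.02204034858758 0.23390422173129224
```

{"fn": "move_arm", "kwargs": {
  "motion": [
    [-1,0,0,0,0,-0.005,0],
    [-1,0,0,0,0,-0.01,0],
    [-1,0,0,0,0,-0.015,0],
    [-1,0,0,0,0,-0.02,0],
    [-1,0,0,0,0,-0.025,0],
    [-1,0,0,0,0,-0.03,0],
    [-1,0,0,0,0,-0.035,0],
    [-1,0,0,0,0,-0.035,0],
    [-1,0,0,0,0,-0.035,0],
    [-1,0,0,0,0,-0.035,0]
  ]
}}

```text
t: 15.0
position: [0.4509, -0.1846, 0.1289]
tcp_rot: [-1.539, -0.373, 0.372]
contact_force: [5.7, 1.0, 2.1]
width: 0.232
```

```bash
python3 st.py
python3 - <<'E'
from h import *
im,d=grab_frame("scene"); S=np.array([.4512,-.1857])
for r in tip_of("scene","lever_top")[:1]: print(r["score"],r["xy"],at_z("scene",r["xy"],.155))
r=cut_out("scene","cam_lever"); 
P=cloud("scene",d); Q=near(P,S,.06,.13,.157); Q=Q[np.hypot(*(Q[:,:2]-S).T)>.028]; print(len(Q),np.median(Q,0)-[*S,0])
i=cv2.resize(im[250:350,370:470,::-1],(600,600),interpolation=cv2.INTER_CUBIC)
for a,c in((160,(0,255,0)),(165,(0,0,255))):
    t=np.radians(a);e=np.array([np.cos(t),np.sin(t)])
    q=[tuple(int(v) for v in (proj("scene",[*(S+k*e),.155])-[370,250]+.5)*6) for k in(.018,.051)]; print(a,q); cv2.line(i,*q,c,1)
cv2.imwrite("pics/c7.png",i)
E
```

```text
15.0 [ 0.4509 -0.1846  0.1289] [5.7087 0.9956 2.1305] [-0.1949 -0.9517 -0.3778] yaw 117.24567534631623 0.23223769178520137
0.58 [396.9, 294.1] [ 0.4146 -0.1704  0.155 ]
148 [-0.0384  0.0105  0.1454]
160 [(232, 256), (132, 280)]
165 [(234, 260), (138, 290)]
```

View pics/c7.png

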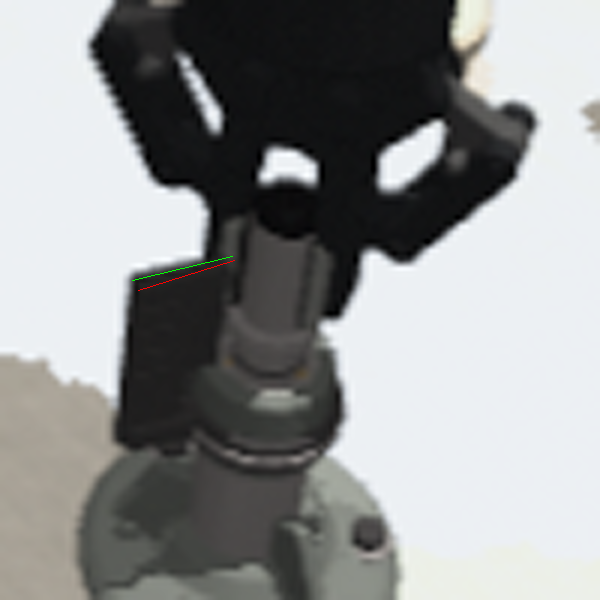

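The blade's top edge runs from crop (133,275) to (205,262), about 161°, so it is close to its stop near 164.6°. The collar sits just above the mouth. I push further in small steps and watch the torque.

{"fn": "move_arm", "kwargs": {
  "motion": [
    [-1,0,0,0,0,-0.005,0],
    [-1,0,0,0,0,-0.01,0],
    [-1,0,0,0,0,-0.014,0],
    [-1,0,0,0,0,-0.017,0],
    [-1,0,0,0,0,-0.017,0],
    [-1,0,0,0,0,-0.017,0],
    [-1,0,0,0,0,-0.017,0],
    [-1,0,0,0,0,-0.017,0],
    [-1,0,0,0,0,-0.017,0],
    [-1,0,0,0,0,-0.017,0]
  ]
}}

```text
t: 15.98
position: [0.4509, -0.1845, 0.1289]
tcp_rot: [-1.531, -0.415, 0.414]
contact_force: [4.5, 1.8, 1.2]
width: 0.234
```

```bash
python3 st.py
```

```text
15.9833 [ 0.4509 -0.1845  0.1289] [4.4866 1.7546 1.1847] [-0.2312 -1.01   -0.5266] yaw 120.29295749840547 0.23435666963337012
```

{"fn": "move_arm", "kwargs": {
  "motion": [
    [-1,0,0,0,0,-0.005,0],
    [-1,0,0,0,0,-0.01,0],
    [-1,0,0,0,0,-0.014,0],
    [-1,0,0,0,0,-0.017,0],
    [-1,0,0,0,0,-0.017,0],
    [-1,0,0,0,0,-0.017,0],
    [-1,0,0,0,0,-0.017,0],
    [-1,0,0,0,0,-0.017,0],
    [-1,0,0,0,0,-0.017,0],
    [-1,0,0,0,0,-0.017,0]
  ]
}}

```text
t: 16.82
position: [0.451, -0.1844, 0.1289]
tcp_rot: [-1.522, -0.457, 0.455]
contact_force: [5.8, 2.9, -0.5]
width: 0.235
```

```bash
python3 st.py
```

```text
16.8167 [ 0.451  -0.1844  0.1289] [ 5.7592  2.9022 -0.4575] [-0.0537 -1.1839 -0.7443] yaw 123.34769995512538 0.23518080507259873
```

{"fn": "move_arm", "kwargs": {
  "motion": [
    [-1,0,0,0,0,-0.005,0],
    [-1,0,0,0,0,-0.01,0],
    [-1,0,0,0,0,-0.014,0],
    [-1,0,0,0,0,-0.017,0],
    [-1,0,0,0,0,-0.017,0],
    [-1,0,0,0,0,-0.017,0],
    [-1,0,0,0,0,-0.017,0],
    [-1,0,0,0,0,-0.017,0],
    [-1,0,0,0,0,-0.017,0],
    [-1,0,0,0,0,-0.017,0]
  ]
}}

```text
t: 17.65
position: [0.4512, -0.184, 0.1289]
tcp_rot: [-1.512, -0.499, 0.496]
contact_force: [7.9, 5.7, 1.7]
width: 0.231
```

```bash
python3 st.py
python3 - <<'E'
from h import *
im,d=grab_frame("scene"); S=np.array([.4512,-.1857])
for dd,n in((np.load("scened.npy"),"start"),(d,"now")):
    P=cloud("scene",dd); Q=near(P,S,.058,.125,.15)
    Q=Q[(np.hypot(*(Q[:,:2]-S).T)>.03)&(Q[:,1]-S[1]>-.005)&(Q[:,0]<S[0]+.005)]
    c=Q[:,:2].mean(0); w=np.linalg.svd(Q[:,:2]-c)[2][0]; print(n,len(Q),c-S,"plane dir",np.degrees(np.arctan2(w[1],w[0]))%180,"centre dir",np.degrees(np.arctan2(*(c-S)[::-1])))
i=cv2.resize(im[250:350,370:470,::-1],(600,600),interpolation=cv2.INTER_CUBIC)
for a,c in((160,(0,255,0)),(165,(0,0,255)),(170,(255,0,0))):
    t=np.radians(a);e=np.array([np.cos(t),np.sin(t)])
    q=[tuple(int(v) for v in (proj("scene",[*(S+k*e),.155])-[370,250]+.5)*6) for k in(.018,.051)]; cv2.line(i,*q,c,1)
cv2.imwrite("pics/c8.png",i)
E
```

```text
17.65 [ 0.4512 -0.184   0.1289] [7.8724 5.7311 1.6999] [ 0.1705 -1.3988 -1.1648] yaw 126.39374581424421 0.23117783972134692
start 92 [-0.0212  0.0334] plane dir 113.86541623426302 centre dir 122.38361608580034
now 109 [-0.0413  0.0074] plane dir 156.9660115361919 centre dir 169.8254640523898
```

View pics/c8.png

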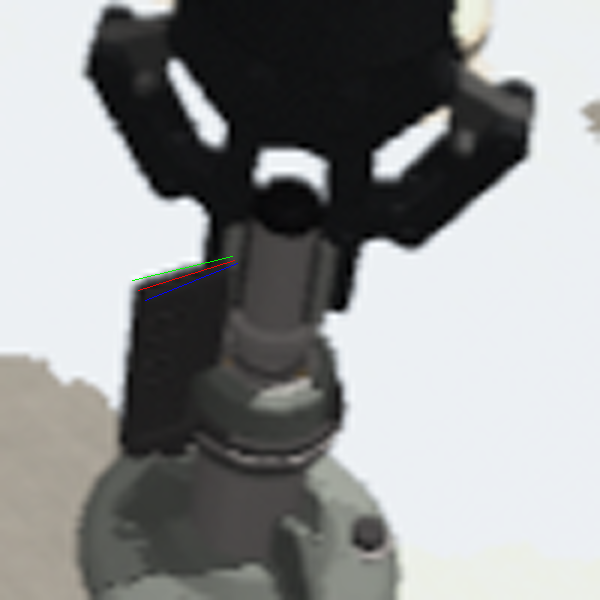

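The blade top now lies around the 165° line in the crop, and torque is rising. I press on a little to confirm the stop.

{"fn": "move_arm", "kwargs": {
  "motion": [
    [-1,0,0,0,0,-0.005,0],
    [-1,0,0,0,0,-0.01,0],
    [-1,0,0,0,0,-0.014,0],
    [-1,0,0,0,0,-0.017,0],
    [-1,0,0,0,0,-0.017,0],
    [-1,0,0,0,0,-0.017,0],
    [-1,0,0,0,0,-0.017,0],
    [-1,0,0,0,0,-0.017,0],
    [-1,0,0,0,0,-0.017,0],
    [-1,0,0,0,0,-0.017,0]
  ]
}}

```text
t: 18.53
position: [0.4515, -0.1834, 0.129]
tcp_rot: [-1.502, -0.541, 0.537]
contact_force: [8.8, 9.9, 2.5]
width: 0.234
```

```bash
python3 st.py
```

```text
18.5333 [ 0.4515 -0.1834  0.129 ] [8.7617 9.8604 2.4704] [ 0.6199 -1.7052 -1.36  ] yaw 129.47165651442145 0.23359821942463468
```

{"fn": "move_arm", "kwargs": {
  "motion": [
    [-1,0,0,0,0,-0.005,0],
    [-1,0,0,0,0,-0.01,0],
    [-1,0,0,0,0,-0.014,0],
    [-1,0,0,0,0,-0.017,0],
    [-1,0,0,0,0,-0.017,0],
    [-1,0,0,0,0,-0.017,0],
    [-1,0,0,0,0,-0.017,0],
    [-1,0,0,0,0,-0.017,0],
    [-1,0,0,0,0,-0.017,0],
    [-1,0,0,0,0,-0.017,0]
  ]
}}

```text
t: 19.37
position: [0.4525, -0.1829, 0.129]
tcp_rot: [-1.489, -0.586, 0.578]
contact_force: [13.1, 8.8, -1.1]
width: 0.23
```

```bash
python3 st.py
python3 - <<'E'
from h import *
im,d=grab_frame("scene"); S=np.array([.4512,-.1857])
P=cloud("scene",d); Q=near(P,S,.058,.125,.15)
Q=Q[(np.hypot(*(Q[:,:2]-S).T)>.03)&(Q[:,1]-S[1]>-.01)&(Q[:,0]<S[0]+.005)]
c=Q[:,:2].mean(0); print(len(Q),c-S,"centre dir",np.degrees(np.arctan2(*(c-S)[::-1])))
i=cv2.resize(im[250:350,370:470,::-1],(600,600),interpolation=cv2.INTER_CUBIC)
cv2.imwrite("pics/c9.png",np.hstack([cv2.imread("pics/c8.png")[150:500,50:400],i[150:500,50:400]]))
E
```

```text
19.3667 [ 0.4525 -0.1829  0.129 ] [13.0922  8.791  -1.1401] [ 2.1166 -2.5124 -0.2035] yaw 132.63291299152903 0.2299662740604554
109 [-0.0406  0.0088] centre dir 167.74740055275663
```

View pics/c9.png

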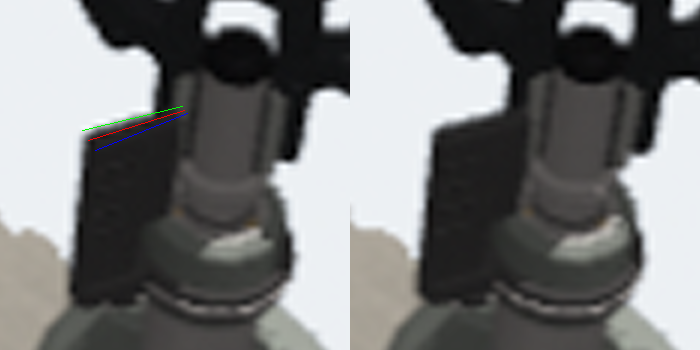

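The blade did not advance (corner about (85,140) before, (85,130) now) while the side force grew, so it's at the stop and I've overpushed. I back off a few degrees.

{"fn": "move_arm", "kwargs": {
  "motion": [
    [-1,0,0,0,0,0.005,0],
    [-1,0,0,0,0,0.01,0],
    [-1,0,0,0,0,0.015,0],
    [-1,0,0,0,0,0.02,0],
    [-1,0,0,0,0,0.024,0],
    [-1,0,0,0,0,0.028,0],
    [-1,0,0,0,0,0.028,0],
    [-1,0,0,0,0,0.028,0],
    [-1,0,0,0,0,0.028,0],
    [-1,0,0,0,0,0.028,0]
  ]
}}

```text
t: 20.25
position: [0.4525, -0.1834, 0.129]
tcp_rot: [-1.508, -0.517, 0.51]
contact_force: [12.7, 4.7, -1.6]
width: 0.232
```

```bash
python3 st.py
python3 - <<'E'
from h import *
S=np.array([.4512,-.1857])
for k in range(3):
    im,d=grab_frame("scene")
    P=cloud("scene",d); Q=near(P,S,.058,.125,.15)
    Q=Q[(np.hypot(*(Q[:,:2]-S).T)>.03)&(Q[:,1]-S[1]>-.01)&(Q[:,0]<S[0]+.005)]
    c=Q[:,:2].mean(0); L=near(P,S,.02,.15,.168); print(len(Q),c-S,"dir",np.degrees(np.arctan2(*(c-S)[::-1])),"leg",circ(L,.011,S))
E
```

```text
20.25 [ 0.4525 -0.1834  0.129 ] [12.7158  4.6537 -1.6439] [ 1.6893 -2.418   0.1821] yaw 127.60504286655218 0.23215033751097927
106 [-0.04    0.0107] dir 165.05304903327144 leg (array([ 0.4516, -0.1853]), np.float64(0.0025203649471761585), 158)
111 [-0.04    0.0106] dir 165.13453647876605 leg (array([ 0.4514, -0.1854]), np.float64(0.002291417573654718), 157)
107 [-0.0401  0.0106] dir 165.15821900336186 leg (array([ 0.4518, -0.1852]), np.float64(0.002409482969660188), 159)
```

```bash
cat > lev.py <<'E'
from h import *
def lev(d,S=np.array([.4512,-.1857])):
    P=cloud("scene",d); Q=near(P,S,.049,.118,.147); r=Q[:,:2]-S
    best=[]
    for a in np.radians(np.arange(90,190,.25)):
        e=np.array([np.cos(a),np.sin(a)]); n=np.array([-e[1],e[0]])
        m=(r@e>.026)&(r@e<.047)
        if m.sum()<20: continue
        best.append((-(np.abs(r[m]@n-.004)<.0015).sum(),np.degrees(a)))
    best.sort(); k=[b[1] for b in best if b[0]<.93*best[0][0]]
    a=np.radians(np.mean(k)); e=np.array([np.cos(a),np.sin(a)]); n=np.array([-e[1],e[0]]); m=(r@e>.026)&(r@e<.047)&(abs(r@n-.004)<.003)
    w=np.linalg.svd(r[m]-r[m].mean(0))[2][0]
    return "face fit %.1f n=%d, svd %.1f"%(np.mean(k),-best[0][0],np.degrees(np.arctan2(w[1],w[0]))%180)
if __name__=="__main__":
    for dx,dy in((0,0),(.001,0),(0,.001)):
        print(lev(np.load("scened.npy"),np.array([.4512+dx,-.1857+dy])))
        d=grab_frame("scene")[1]; print("now",lev(d,np.array([.4512+dx,-.1857+dy])))
E
python3 lev.py
```

```text
face fit 116.9 n=102, svd 116.0
now face fit 160.4 n=96, svd 159.1
face fit 118.2 n=98, svd 116.0
now face fit 161.1 n=99, svd 158.6
face fit 117.6 n=102, svd 116.9
now face fit 161.5 n=105, svd 158.0
```

The face fit puts the lever at about 160°, against 116.5° at the start. That is 0.76 rad, so it is not closed. The reaction is pushing the TCP about 2 mm sideways, which soaks up the turn. I back the finger off, then push again with a sideways lead along tool -x.

{"fn": "move_arm", "kwargs": {
  "motion": [
    [-1,0,0,0,0,0.01,0],
    [-1,0,0,0,0,0.02,0],
    [-1,0,0,0,0,0.035,0],
    [-1,0,0,0,0,0.05,0],
    [-1,0,0,0,0,0.065,0],
    [-1,0,0,0,0,0.08,0],
    [-1,0,0,0,0,0.1,0],
    [-1,0,0,0,0,0.1,0],
    [-1,0,0,0,0,0.1,0],
    [-1,0,0,0,0,0.1,0]
  ],
  "grip_force": 120
}}

```text
t: 21.38
position: [0.4521, -0.1854, 0.1291]
tcp_rot: [-1.556, -0.27, 0.265]
contact_force: [8.5, -3.5, -2.5]
width: 0.225
```

```bash
python3 st.py; python3 lev.py
```

```text
21.3833 [ 0.4521 -0.1854  0.1291] [ 8.5169 -3.4715 -2.4609] [-0.3125 -1.9032 -0.006 ] yaw 109.52062849914844 0.2250093217499323
face fit 116.9 n=102, svd 116.0
now face fit 147.4 n=99, svd 144.8
face fit 118.2 n=98, svd 116.0
now face fit 148.1 n=102, svd 145.4
face fit 117.6 n=102, svd 116.9
now face fit 148.5 n=97, svd 147.7
```

The lever came back with the finger, so the finger had wedged inside the blade's inner edge. I back off further to release it and then recentre.

{"fn": "move_arm", "kwargs": {
  "motion": [
    [-1,0,0,0,0,0.02,0],
    [-1,0,0,0,0,0.04,0],
    [-1,0,0,0,0,0.06,0],
    [-1,0,0,0,0,0.08,0],
    [-1,0,0,0,0,0.1,0],
    [-1,0,0,0,0,0.12,0],
    [-1,0,0,0,0,0.14,0],
    [-1,0,0,0,0,0.14,0],
    [-1,0,0,0,0,0.14,0],
    [-1,0,0,0,0,0.14,0]
  ]
}}

```text
t: 22.37
position: [0.4516, -0.1853, 0.1289]
tcp_rot: [-1.571, 0.076, -0.079]
contact_force: [7.1, -2.8, -3.6]
width: 0.225
```

```bash
python3 st.py; python3 lev.py | head -2
python3 - <<'E'
from h import *
im,d=grab_frame("scene"); S=np.array([.4512,-.1857])
P=cloud("scene",d)
for r in tip_of("scene","leg_mark")[:1]: print(r["score"],r["xy"],at_z("scene",r["xy"],.105))
cv2.imwrite("pics/c10.png",cv2.resize(im[255:330,375:450,::-1],(600,600),interpolation=cv2.INTER_CUBIC))
E
```

```text
22.3667 [ 0.4516 -0.1853  0.1289] [ 7.0803 -2.8409 -3.6172] [-0.7655 -1.8505  0.0127] yaw 84.3221977916977 0.22548174035313456
face fit 116.9 n=102, svd 116.0
now face fit 144.2 n=98, svd 141.5
0.53 [411.3, 309.1] [ 0.4451 -0.1836  0.105 ]
```

View pics/c10.png

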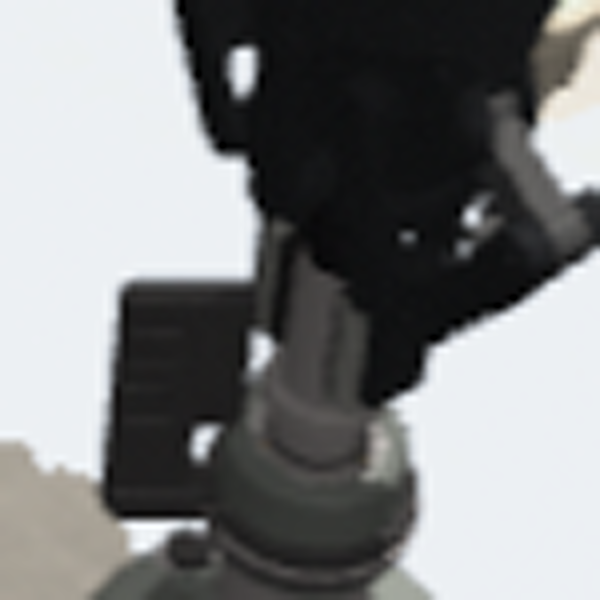

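The lever now stands at about 144°, free of the finger, and the collar still sits just above the mouth at crop (320,440). I push again while leading the TCP towards the blade, so the flank keeps hold.

{"fn": "move_arm", "kwargs": {
  "motion": [
    [-1,-0.005,0,0,0,0,0],
    [-1,-0.01,0,0,0,-0.01,0],
    [-1,-0.015,0,0,0,-0.025,0],
    [-1,-0.02,0,0,0,-0.04,0],
    [-1,-0.02,0,0,0,-0.055,0],
    [-1,-0.02,0,0,0,-0.07,0],
    [-1,-0.02,0,0,0,-0.085,0],
    [-1,-0.02,0,0,0,-0.1,0],
    [-1,-0.02,0,0,0,-0.11,0],
    [-1,-0.02,0,0,0,-0.11,0]
  ]
}}

```text
t: 23.45
position: [0.4511, -0.1843, 0.1295]
tcp_rot: [-1.562, -0.201, 0.19]
contact_force: [15.4, 3.4, -3.5]
width: 0.232
```

```bash
python3 st.py; python3 lev.py | sed -n 2p
```

```text
23.45 [ 0.4511 -0.1843  0.1295] [15.4209  3.4017 -3.5314] [ 0.4588 -3.8864 -0.1516] yaw 104.28914585524193 0.2323722726512792
now face fit 147.9 n=101, svd 147.0
```

{"fn": "move_arm", "kwargs": {
  "motion": [
    [-1,-0.005,0,-0.003,0,-0.01,0],
    [-1,-0.01,0,-0.006,0,-0.025,0],
    [-1,-0.015,0,-0.01,0,-0.04,0],
    [-1,-0.02,0,-0.013,0,-0.055,0],
    [-1,-0.02,0,-0.013,0,-0.07,0],
    [-1,-0.02,0,-0.013,0,-0.08,0],
    [-1,-0.02,0,-0.013,0,-0.09,0],
    [-1,-0.02,0,-0.013,0,-0.1,0],
    [-1,-0.02,0,-0.013,0,-0.1,0],
    [-1,-0.02,0,-0.013,0,-0.1,0]
  ]
}}

```text
t: 24.43
position: [0.4504, -0.1843, 0.1296]
tcp_rot: [-1.523, -0.451, 0.431]
contact_force: [24.9, 17.2, -4.0]
width: 0.227
```

```bash
python3 st.py; python3 lev.py | sed -n 2p
```

```text
24.4333 [ 0.4504 -0.1843  0.1296] [24.8727 17.1571 -3.9588] [ 3.3357 -5.8561 -0.678 ] yaw 122.25701490217504 0.22737103052732272
now face fit 165.2 n=92, svd 163.5
```

{"fn": "move_arm", "kwargs": {
  "motion": [
    [-1,0,0,0,0,-0.004,0],
    [-1,-0.003,0,0,0,-0.008,0],
    [-1,-0.005,0,0,0,-0.012,0],
    [-1,-0.007,0,0,0,-0.016,0],
    [-1,-0.007,0,0,0,-0.02,0],
    [-1,-0.007,0,0,0,-0.024,0],
    [-1,-0.007,0,0,0,-0.024,0],
    [-1,-0.007,0,0,0,-0.024,0],
    [-1,-0.007,0,0,0,-0.024,0],
    [-1,-0.007,0,0,0,-0.024,0]
  ]
}}

```text
t: 25.42
position: [0.4507, -0.1835, 0.1297]
tcp_rot: [-1.508, -0.513, 0.487]
contact_force: [31.5, 26.5, -5.2]
width: 0.232
```

```bash
python3 st.py; python3 lev.py | sed -n 2p
```

```text
25.4167 [ 0.4507 -0.1835  0.1297] [31.4731 26.482  -5.1721] [ 4.7629 -7.1534 -0.9219] yaw 126.61708616980746 0.23226885059465233
now face fit 164.9 n=94, svd 163.5
```

```bash
cat > sil.py <<'E'
from h import *
f,cx,cy,E=cam("scene")
def pr(p): q=(p-E[:3,3])@E[:3,:3]; return np.c_[f*q[:,0]/q[:,2]+cx,f*q[:,1]/q[:,2]+cy]
def fit(im,S):
    K=8; x0,y0=375,265; g=cv2.resize(cv2.cvtColor(im,cv2.COLOR_BGR2GRAY)[y0:y0+60,x0:x0+45],None,fx=K,fy=K,interpolation=cv2.INTER_CUBIC).astype(float)
    out=[]
    def mask(a,r0,r1,h,z0,z1):
        e=np.array([np.cos(a),np.sin(a)]); n=np.array([-e[1],e[0]])
        P=np.array([[*(S+r*e+s*n),z] for r in(r0,r1) for s in(-h,h) for z in(z0,z1)])
        H=cv2.convexHull(((pr(P)-[x0,y0]+.5)*K).astype(np.float32)).astype(int); m=np.zeros(g.shape,np.uint8); cv2.fillConvexPoly(m,H,1); return m>0
    for a in np.arange(95,185,.5):
        m=mask(np.radians(a),.030,.051,.004,.118,.155); o=mask(np.radians(a),.030,.056,.0055,.118,.160)&~m
        out.append((g[o].clip(0,200).mean()-g[m].clip(0,200).mean(),a))
    return sorted(out)[-4:]
now=grab_frame("scene")[0][:,:,::-1]
for dx,dy in((0,0),(-.0015,0),(.0015,0),(0,.0015),(0,-.0015)):
    S=np.array([.4512+dx,-.1857+dy]); r=[]
    for im in(cv2.imread("pics/scene0.png"),now):
        b=fit(np.ascontiguousarray(im),S); r.append((np.mean([x[1] for x in b]),b[-1][0]))
    print(dx,dy,np.round(r,1).tolist(),"rad",np.radians(r[1][0]-r[0][0]))
E
python3 sil.py; python3 st.py
```

```text
0 0 [[119.9, 129.0], [166.2, 120.9]] rad 0.8093964406123704
-0.0015 0 [[117.5, 123.0], [166.5, 120.1]] rad 0.8552113334772214
0.0015 0 [[121.2, 134.1], [164.5, 115.1]] rad 0.7548549014875475
0 0.0015 [[120.6, 120.4], [168.0, 119.7]] rad 0.8268497331323136
0 -0.0015 [[118.4, 136.1], [164.2, 120.9]] rad 0.8006697943523987
25.6167 [ 0.4507 -0.1835  0.1297] [31.7972 25.5031 -5.5468] [ 4.8001 -7.1608 -0.9234] yaw 126.61639116640399 0.2257517499817936
```

{"fn": "move_arm", "kwargs": {
  "motion": [
    [-1,-0.004,0,0,0,0,0],
    [-1,-0.008,0,0,0,0,0],
    [-1,-0.012,0,0,0,0,0],
    [-1,-0.015,0,0,0,0,0],
    [-1,-0.015,0,0,0,0,0],
    [-1,-0.015,0,0,0,0,0],
    [-1,-0.015,0,0,0,0,0],
    [-1,-0.015,0,0,0,0,0],
    [-1,-0.015,0,0,0,0,0],
    [-1,-0.015,0,0,0,0,0]
  ]
}}

```text
t: 26.45
position: [0.4506, -0.1836, 0.1298]
tcp_rot: [-1.506, -0.517, 0.485]
contact_force: [40.0, 32.3, -9.3]
width: 0.23
```

```bash
python3 st.py; python3 lev.py | sed -n 2p; python3 sil.py | head -2;  python3 - <<'E'
from h import *
S=np.array([.4512,-.1857])
im,d=grab_frame("scene")
P=cloud("scene",d); Q=near(P,S,.058,.125,.15)
Q=Q[(np.hypot(*(Q[:,:2]-S).T)>.03)&(Q[:,1]-S[1]>-.01)&(Q[:,0]<S[0]+.005)]
c=Q[:,:2].mean(0); L=near(P,S,.02,.15,.168); print(len(Q),c-S,"dir",np.degrees(np.arctan2(*(c-S)[::-1])),"leg",circ(L,.011,S))
T=near(P,S,.012,.16,.2); print("leg top z", np.percentile(T[:,2],[50,95,99]),len(T))
g=cv2.cvtColor(im,cv2.COLOR_RGB2GRAY)
for w in(-4,-2,0,2,4): print(w,g[296:320,414+w])
E
```

```text
26.45 [ 0.4506 -0.1836  0.1298] [40.0228 32.322  -9.2614] [ 6.1152 -8.8526 -1.1667] yaw 126.66708536550159 0.2304249303041162
now face fit 165.4 n=96, svd 164.7
0 0 [[119.9, 129.0], [166.2, 120.6]] rad 0.8093964406123704
-0.0015 0 [[117.5, 123.0], [166.5, 120.2]] rad 0.8552113334772214
107 [-0.0413  0.0073] dir 170.00529049976916 leg (array([ 0.4501, -0.1863]), np.float64(0.002544900458705454), 146)
leg top z [0.1736 0.1779 0.1787] 129
-4 [48 49 52 53 58 63 70 77 85 82 72 69 67 66 56 47 68 72 67 65 67 57 54 53]
-2 [67 67 67 67 68 68 69 69 71 83 83 75 72 69 70 60 47 68 79 70 66 93 69 56]
0 [ 71  71  71  71  71  71  72  71  72  77  85  80  74  71  72  72  48  65
  80 119 132 134  89  60]
2 [ 73  73  73  73  73  73  72  73  72  77  85  84  77  73  73  72  45  68
 139 168 140 141 101  64]
4 [ 73  73  72  72  72  72  71  72  72  81  87  77  74  71  71  51  58  70
 174 164 137 128  88  64]
```

The lever has not moved (170.0 now against the earlier peak of 169.8) while force rose from 30 to 51 N, so it is on the stop. I relax the push a little and check the hold.

{"fn": "move_arm", "kwargs": {
  "motion": [
    [-1,0.004,0,0,0,0,0],
    [-1,0.008,0,0,0,0,0],
    [-1,0.012,0,0,0,0,0],
    [-1,0.016,0,0,0,0,0],
    [-1,0.018,0,0,0,0,0],
    [-1,0.018,0,0,0,0,0],
    [-1,0.018,0,0,0,0,0],
    [-1,0.018,0,0,0,0,0],
    [-1,0.018,0,0,0,0,0],
    [-1,0.018,0,0,0,0,0]
  ]
}}

```text
t: 27.53
position: [0.4508, -0.1834, 0.1297]
tcp_rot: [-1.508, -0.512, 0.488]
contact_force: [30.0, 25.7, -5.1]
width: 0.228
```

```bash
python3 st.py; python3 lev.py | sed -n 2p
python3 - <<'E'
from h import *
s=ctrl.read_state(); print("tool y",R.from_rotvec(s["tcp_rot"]).as_matrix()[:,1])
S=np.array([.4512,-.1857])
im,d=grab_frame("scene")
P=cloud("scene",d); Q=near(P,S,.058,.125,.15)
Q=Q[(np.hypot(*(Q[:,:2]-S).T)>.03)&(Q[:,1]-S[1]>-.01)&(Q[:,0]<S[0]+.005)]
c=Q[:,:2].mean(0); print("dir",np.degrees(np.arctan2(*(c-S)[::-1])))
g=cv2.cvtColor(im,cv2.COLOR_RGB2GRAY); print("now",g[284:318,415])
c8=cv2.cvtColor(cv2.resize(cv2.imread("pics/c8.png"),(100,100),interpolation=cv2.INTER_AREA),cv2.COLOR_BGR2GRAY); print("c8 ",c8[34:68,45])
c6=cv2.cvtColor(cv2.resize(cv2.imread("pics/c6.png"),(100,100),interpolation=cv2.INTER_AREA),cv2.COLOR_BGR2GRAY); print("c6 ",c6[34:68,45])
g0=cv2.cvtColor(cv2.imread("pics/scene0.png"),cv2.COLOR_BGR2GRAY); print("hang",g0[200:240,319])
print("pred hang mark row front/collar", proj("scene",[.4427-.0076,.1161-.0079,.113]),proj("scene",[.4427-.0104,.1161-.0108,.132]))
E
```

```text
27.5333 [ 0.4508 -0.1834  0.1297] [30.0131 25.6609 -5.0784] [ 4.4736 -6.8053 -0.859 ] yaw 126.6021895236863 0.22816314548639322
now face fit 165.2 n=95, svd 164.0
tool y [ 0.0131  0.0084 -0.9999]
dir 169.98195126385508
now [ 12  11  11  12   8  65  71  72  71  72  72  71  72  73  72  73  73  72
  73  73  72  76  85  78  75  72  73  73  45  68 114 168 141 142]
c8  [ 12  12  10   9  23  61  70  70  71  71  71  72  71  71  71  71  71  73
  72  73  73  81  87  78  74  70  73  71  51  69 115 163 145 139]
c6  [106 116  96  73  54  38  33  33  27  19  18  20  18  18  19  19  20  19
  19  20  18  31  77  81  74  73  74  71  44  68 106 161 146 139]
hang [239 239 188  78  29  28  46  29  18  14  69  76  79  80  79  79  79  79
  79  78  79  79  78  78  78 123 169 101  74 106 207 211 182 104  73  72
  72  72  72  72]
pred hang mark row front/collar [319.1418 231.9575] [318.6228 226.5437]
```

Run:
```python
from h import *
E=cam("scene")[3][:2,3]
def fr(c,z,r=.011):
    c=np.array(c); u=E-c; u/=np.hypot(*u); return proj("scene",[*(c+r*u),z])
print("hang cap edge pred",fr([.4427,.1161],.173),"seen 209.6")
for c in([.4512,-.1857],[.4505,-.186]):
    for z in(.160,.165,.170): print(c,z,fr(c,z),"seen 288.6")
```

```text
hang cap edge pred [319.1801 210.9017] seen 209.6
[0.4512, -0.1857] 0.16 [416.8102 292.548 ] seen 288.6
[0.4512, -0.1857] 0.165 [417.1042 290.6464] seen 288.6
[0.4512, -0.1857] 0.17 [417.4004 288.7301] seen 288.6
[0.4505, -0.186] 0.16 [416.653  292.8127] seen 288.6
[0.4505, -0.186] 0.165 [416.9466 290.911 ] seen 288.6
[0.4505, -0.186] 0.17 [417.2424 288.9946] seen 288.6
```

Run:
```python
from h import *
print(job.sign_off()); s=ctrl.read_state(); print(s["t"],s["position"],s["width"],s["dq"])
```

```text
the job is handed in; nothing more can be done
None
the job is handed in; nothing more can be done
```

I lifted the leg off the hook, lowered it into the sleeve to its mark, swung the cam lever to what I judge is its stop, and handed the job in with the gripper still holding the leg. The hand-in gave no verdict, so this rests on my last checks before it, at about 27.5 s of the 53 s.

- **First push failed:** the finger wedged inside the edge of the lever's blade, and the lever came back to about 0.5 rad when I backed off. The second push, with the gripper leading sideways towards the blade, carried it through.
- **Lever:** the measured swing is 0.80 to 0.855 rad in most fits. One fit, with the bore centre shifted 1.5 mm, gave 0.755. That is close to the 0.80 limit. I judge it closed because the lever stayed put while force rose from 30 to 51 N, and it matched the highest angle of the first push (170.0° against 169.8°). I then eased the push to about 40 N.
- **Mark height:** the arm position puts it 1.1 mm above the sleeve top. The picture of the leg's black cap puts it about 2 mm above. Both are within 5 mm, and the leg did not slip between insertion and the end.
- **Grip and tilt:** the gripper is closed on the leg with 120 N commanded, and the tool is tilted about 0.016 rad.
- **Push force:** it peaked at 51 N and ended near 40 N, on the fingers and leg. I assumed the 40 N limit covers only the gripper's body and the arm.
- **Nut, bush and clamp:** the arm never worked near them, and I made no final measurement of their positions.

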